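# Dock the media pot on the sprung hot plate and hold it home

## Robot

A 6-joint arm with a two-finger parallel gripper is mounted at the origin on the work surface. World frame = base frame: x ahead of the robot, y to its left, z up, the work surface at z = 0. Lengths are in m, angles in rad, forces in N, time in s.
With the tool pointing down it reaches from about 0.375 to 0.9 m from the base axis. Payload 3.1 kg.
Tool frame: the origin (TCP) lies on the front face of the gripper's body, between the roots of the fingers; the fingertips stand 73 mm ahead of it and the grasp point (between the pads) lies 54 mm ahead of it (manip.tips_ahead is the distance from the TCP to the fingertips, in m); z points along the fingers, y is the line along which they close (so a half turn about z gives the same grasp; the last joint's range is limited). The gripper opens to 85 mm and grips with 20 to 120 N. Pads are 22 mm wide; open, the fingers measure 114 mm over their backs; the gripper's body (76 mm by 85 mm) begins 54 mm behind the grasp point. The pads swing forward as they close: fully open they stand 13 mm farther back than shut.
Start: joints at [0.963, 0.527, 1.433, -0, 1.181, -0.178], TCP at [0.26, 0.568, 0.304] pointing down, gripper open.
Joint ranges: [-3.08, 3.08], [-0.75, 2.2], [0.22, 2.44], [-1.43, 4.57], [0, 2.65], [-2.85, 2.85]. Speed limits (rad/s): [2.79, 2.79, 3.14, 3.14, 3.14, 3.14].

## Interface

Orientations are given as a unit quaternion [x, y, z, w].
In Python, from station import sense, eyes, workorder, manip gives the robot as it stands.
- The arm moves only by the shell command python3 -m inch 'ROWS' [OPENING] [FORCE]. ROWS is JSON, a list of rows, each an object of numbers: "dx", "dy", "dz": the shift along the tool's x, y, z in cm; "wx", "wy", "wz": the turn, a rotation vector about the tool's x, y, z in degrees. In form: [{"dx": .., "dy": .., "dz": .., "wx": .., "wy": .., "wz": ..}, ...]. A call has 1 to 10 rows; each row shifts and turns the commanded pose from where the row before left it, along the tool's axes as they then stand; what a row does not reach is not made up. A row lasts 1/8 s, in which the tool goes at most 62.5 mm and 10.7 degrees, less where a joint would pass 70% of its speed; a pose out of reach is approached as far as the arm can. A call with a gripper value outside its range is refused whole. OPENING is the opening, from 0 (shut) to 1 (fully open), set as the call begins (- or left out, the last holds). The fingers move at their own pace and stop on an object; FORCE is the grip in N (left out, the last holds). Time passes only in rows, so rows that do not move let the fingers close. It gives the time, the measured TCP pose, the force, the opening and the grip force at its end, in the units of the state.
- sense(): the state, without advancing time (a new reading comes with each control period).
- eyes.snapshot(name): name is "scene" or "top" or "wrist"; returns the picture (420x560x3 uint8, red, green, blue); there is no depth.
- eyes.camera_params(name): a dict with "fx", "fy", "cx", "cy" (pixels), "rvec" (rotation vector, rad) and "tvec" (3), from world to camera coordinates, as OpenCV has them. Camera axes: x right, y down, z forward; pixel columns grow to the right and rows downward; lengths in m; the calibration is good to about 2 mm. A picture is of the moment at which its call begins: read the wrist's pose just before it. camera_params takes no time and is no camera call; for the wrist camera it gives the pose at the moment of the call.
- workorder.sign_off(): hands the job in; it is judged then, once.
The state is a dict: "t": time; "q": joint angles; "qd": joint speeds; "tau": joint torques, N m; "tcp_pos": TCP position; "tool_rot": TCP orientation; "force": force on the tool from outside, world axes, zero at the start; "ft_torque": the same for the moment, N m; "finger_gap": opening from 0.0 (shut) to 1.0 (fully open); "gripper_force": force on a finger pad.
Only numpy, scipy, OpenCV 4.12 (cv2) and the standard library are available. Lean on these libraries where they do the work, as an engineer would, in place of code of your own. Each camera call takes 0.05 s, during which the arm holds its last target. There are 200 camera calls.

## Task

Take the lidded aluminium pot by its knob and slide it along the white console, without lifting it, from its parking mark onto the dark hot plate in the middle, until the socket in its bottom drops over the locating pin hidden there. Then press the pot straight down until the sprung plate is fully home against its stop, and finish while still holding the knob and keeping the pot pressed down. Leave the jar, the bottle and the dishes alone.

Things in the scene. Friction and masses are not known exactly. Their poses are not given: they have to be found in the camera images.
- console: White console fixed on the bench, 200 (x) x 520 (y) x 45 mm high, with a flat top (deck). Origin: centre of its underside, z up; position and yaw vary. Grey ring marks on the deck, 167 mm from the centre to +y and -y, are parking places: the pot is in one, the jar in the other. In the centre a square well, 136 x 136 mm, holds the dark hot plate.
- pin_top (a point): Top centre of the fixed upright locating pin, diameter 14 mm with a 2.5 mm bevel, in the middle of the well, 44 mm above the bench (1 mm below the deck). It stands in a hole in the hot plate and is covered by the pot during the work.
- plate (a joint): Downward travel (m) of the sprung dark steel hot plate, 134 x 134 mm: 0 = up (top 0.5 mm below the deck), 0.012 = fully home on its stop. It starts to sink at 4 N and needs 15 N in all at the stop. The pot's weight alone sinks it 2 to 5 mm once the socket is over the pin; the rest must be pressed (7 to 9 N more). Let go, it rises again.
- pot: Round aluminium pot, lid clipped fast (one rigid piece), 0.6 to 0.8 kg, diameter 120 mm (lid 126), 78 mm high, 122 mm with knob; two side loops reach 88 mm from its axis. Origin: centre of its flat underside = mouth of its round socket, 17 mm diameter, 18 mm deep; z up. Its yaw does not matter. It has 8 mm of play all round in the well: only the pin centres it.
- pot_knob (a point): Centre of the pot's black upright cylindrical knob, diameter 34 mm, 28 mm high, on the pot's axis 108 mm above its underside; there are 16 mm of free space between the knob and the lid.
- jar: Bystander: glass jar with white cap, diameter 72 mm, 115 mm high, standing on the other parking place of the console. Origin: centre of its underside.
- bottle: Bystander: white bottle, diameter 60 mm, 170 mm high, on the bench to the left. Origin: centre of its underside.
- dishes: Bystander: stack of clear culture dishes, diameter 90 mm, 60 mm high, on the bench to the right. Origin: centre of its underside.
Things that resemble listed ones, but are neither listed nor needed, are in the scene too. Of the things that look like the pot, the largest one is meant.

How it is judged:
On the way, in this order (a step that is already met when the one before it is completed fails the run):
1. the pot has been slid until it is mostly over the hot plate, still standing at deck height (horizontal distance between pot and pin_top below 0.05 m and z of pot in the frame of console above 0.0425 m), for 0.05 s.
2. the pot has gone down over the pin, at least 6 mm below the deck (horizontal distance between pot and pin_top below 0.004 m and z of pot in the frame of console below 0.039 m), for 0.2 s.
At the end, for the whole second after the job is handed in: The pot sits on the pin (axis within 4 mm of the pin's, upright within 0.06 rad, underside at least 9.5 mm below the deck), the hot plate is pressed down at least 9.5 of its 12 mm, the pot is still, and the fingers are still on the pot with more than 2 N, keeping it down (value of joint plate above 0.0095 m and horizontal distance between pot and pin_top below 0.004 m and z of pot in the frame of console below 0.0355 m and angle between pot's own z axis and vertical below 0.06 rad and linear speed of pot below 0.02 m/s and contact force between the fingers and pot above 2 N); the arm keeps its last pose, push and grip.
It fails at once if the pot is lifted more than 8 mm off the deck (z of pot in the frame of console above 0.053 m).
It fails at once if the pot is tipped by more than 0.2 rad (angle between pot's own z axis and vertical above 0.2 rad).
It fails at once if the jar, the bottle or the dishes are disturbed (moved more than 20 mm) (distance of any of jar, bottle, dishes from where it was at the start of the episode above 0.02 m).
It also fails if it takes over 38 s, if anything falls off the work surface, if the arm or the gripper's body presses on something with over 40 N, if the wrist force passes 120 N, or if a joint passes its speed limit or range.

## Working session

There is one attempt and no reset: what is moved stays moved. The work goes in short steps, Python scripts to look and compute and a shell command to move; the robot and the scene stay as the last step left them, time stands still between calls to the robot, and variables do not carry over. Pictures are saved under pics/ and viewed, at most 10 in all, crops included, and the job is handed in when it is done.

```bash
mkdir -p pics; cat > h.py <<'E'
import numpy as np, cv2
from station import sense, eyes, workorder, manip
from scipy.spatial.transform import Rotation as R
def ray(P,u,v,z):
    Rm=cv2.Rodrigues(np.array(P["rvec"],float))[0]; c=-Rm.T@np.array(P["tvec"],float).ravel()
    d=Rm.T@np.array([(u-P["cx"])/P["fx"],(v-P["cy"])/P["fy"],1.])
    return c+d*(z-c[2])/d[2]
def proj(P,X):
    K=np.array([[P["fx"],0,P["cx"]],[0,P["fy"],P["cy"]],[0,0,1.]])
    return cv2.projectPoints(np.array(X,float).reshape(-1,1,3),np.array(P["rvec"],float),np.array(P["tvec"],float),K,None)[0].reshape(-1,2)
def save(n,f):
    im=eyes.snapshot(n)[:,:,::-1]; cv2.imwrite(f,im); return im
E
python3 - <<'E'
from h import *
save("top","pics/top.png"); save("scene","pics/scene.png")
s=sense(); print(s["t"],s["tcp_pos"],R.from_quat(s["tool_rot"]).as_matrix().round(3))
E
```

```text
0.1 [0.26010353 0.5677638  0.30304261] [[-0.909  0.417 -0.001]
 [ 0.417  0.909 -0.002]
 [ 0.    -0.002 -1.   ]]
```

View pics/top.png

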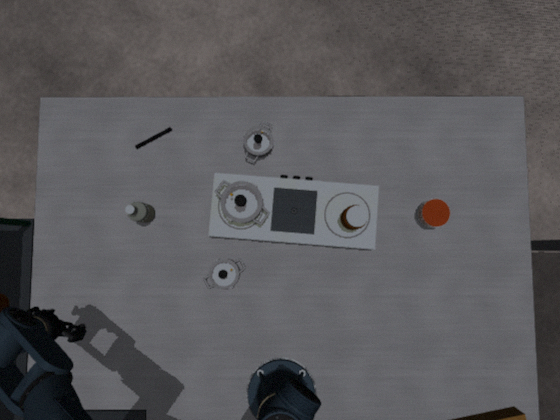

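View pics/scene.png

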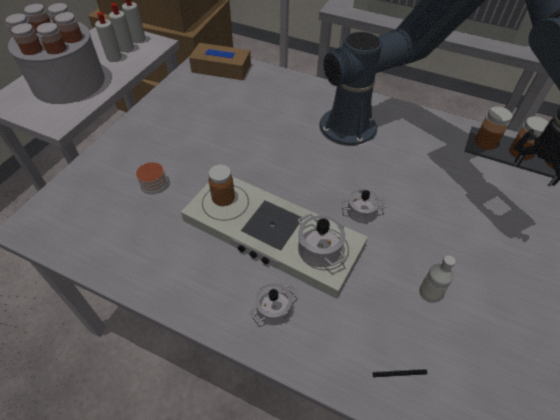

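The top view shows three pot-like things: the large one on the console at (241,203), and two small ones on the bench at (258,143) and (225,273). I choose the large one because it stands on the parking ring. The hot plate is at about (294,211), the jar at (350,216), the bottle at (140,212) and the dishes at (434,213). I'll check this in an enlarged crop.

```bash
python3 - <<'E'
from h import *
im=cv2.imread("pics/top.png")[165:255,205:385]
cv2.imwrite("pics/crop1.png",cv2.resize(im,(792,396),interpolation=cv2.INTER_CUBIC))
P=eyes.camera_params("top"); print(P)
E
```

```text
{'fx': 477.8774807718431, 'fy': 477.8774807718431, 'cx': 281.91524292663274, 'cy': 203.05902751926004, 'rvec': array([ 2.17190814, -2.17199319,  0.09292997]), 'tvec': array([-0.00248847,  0.59078656,  1.48900696])}
```

View pics/crop1.png

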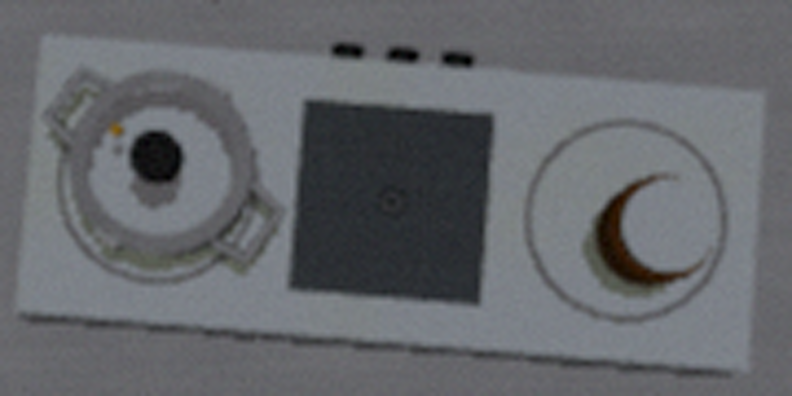

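The crop confirms the large pot, with its knob top at (157,156). The pin is at (391,202), and the deck corners are at (42,36), (766,91), (748,371) and (17,313).

```bash
python3 - <<'E'
from h import *
P=eyes.camera_params("top")
def w(x,y,z): return ray(P,(x+.5)/4.4-.5+205,(y+.5)/4.4-.5+165,z)
dk=np.array([w(*c,.045) for c in [(42,36),(766,91),(748,371),(17,313)]]); print("deck",dk.round(4), [np.linalg.norm(dk[i]-dk[i-1]).round(4) for i in range(4)],dk.mean(0))
pl=np.array([w(*c,.0445) for c in [(305,100),(494,115),(480,304),(290,288)]]);print("plate",pl.mean(0),[np.linalg.norm(pl[i]-pl[i-1]).round(4) for i in range(4)])
pin=w(391,202,.044); k=w(157,156,.167); print("pin",pin,"knob",k,k-pin,np.linalg.norm((k-pin)[:2]))
a=(dk[0]+dk[3]-dk[1]-dk[2])[:2]; a/=np.linalg.norm(a); print("y axis",a,"along",a@(k-pin)[:2],"ring",w(625,220,.045), w(157,183,.045),"jar top",w(668,226,.16))
s=sense();M=R.from_quat(s["tool_rot"]).as_matrix();print(s["t"],s["finger_gap"], (M.T@(np.r_[k[:2],.153+.054+.06]-s["tcp_pos"]))*100)
Pw=eyes.camera_params("wrist");print(Pw)
E
```

```text
deck [[ 0.6851  0.2112  0.045 ]
 [ 0.6451 -0.3067  0.045 ]
 [ 0.4461 -0.2904  0.045 ]
 [ 0.4869  0.2263  0.045 ]] [np.float64(0.1988), np.float64(0.5194), np.float64(0.1997), np.float64(0.5183)] [ 0.56577775 -0.03987613  0.045     ]
plate [ 0.56616352 -0.03968513  0.0445    ] [np.float64(0.1347), np.float64(0.1354), np.float64(0.1351), np.float64(0.1351)]
pin [ 0.56574586 -0.03882336  0.044     ] knob [0.58666075 0.11659845 0.167     ] [0.02091489 0.15542181 0.123     ] 0.15682273650584788
y axis [0.07785531 0.99696467] along 0.15657838559605905 ring [ 0.55281536 -0.20495581  0.045     ] [0.57927623 0.12782541 0.045     ] jar top [ 0.54114755 -0.21812444  0.16      ]
0.1 1.0015884851617898 [-48.48648731 -27.39916176   3.63800182]
{'fx': 326.3290021085438, 'fy': 326.3290021085438, 'cx': 282.2826306470203, 'cy': 208.77641108438687, 'rvec': array([-2.40132501, -1.54040173, -0.25257129]), 'tvec': array([-0.6236485 , -0.04118702,  0.38177962])}
```

The sizes fit: deck 199×519 mm, plate 135 mm, and the pot is 157 mm from the pin. Next I fly over the knob at the current height and turn the closing line along the console.

```bash
python3 -m inch '[{"dx":-5.3,"dy":-3},{"dx":-5.3,"dy":-3},{"dx":-5.3,"dy":-3},{"dx":-5.3,"dy":-3},{"dx":-5.3,"dy":-3},{"dx":-5.3,"dy":-3},{"dx":-5.3,"dy":-3},{"dx":-5.3,"dy":-3},{"dx":-5.3,"dy":-3},{"wz":-10}]' 1 100; python3 -m inch '[{"wz":-10},{},{}]'
python3 - <<'E'
from h import *
s=sense();M=R.from_quat(s["tool_rot"]).as_matrix();P=eyes.camera_params("wrist");save("wrist","pics/w1.png")
print(M.round(3),(M.T@(np.r_[.5867,.1166,.207]-s["tcp_pos"]))*100, proj(P,[[.5867,.1166,.167],[.5658,-.039,.044]]))
np.savez("w1.npz",**{k:P[k] for k in P})
E
```

```text
[[-0.909  0.417 -0.001]
 [ 0.417  0.909 -0.002]
 [ 0.    -0.002 -1.   ]] [-48.49219911 -27.38609038   9.63798615] [[ 47.21029029 614.45687663]
 [ 12.03684097 512.32737002]]invalid input at $[0]: expected keys dx, dy, dz, wx, wy, wz
invalid input at $[0]: expected keys dx, dy, dz, wx, wy, wz
```

View pics/w1.png

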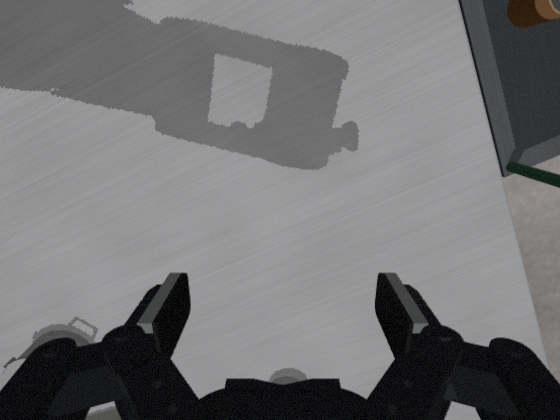

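The rows were refused because all six keys are required, so the arm hasn't moved. The picture shows bare bench. I'll send the move again with full rows.

```bash
python3 -m inch '[{"dx":-5.3,"dy":-3,"dz":0,"wx":0,"wy":0,"wz":0},{"dx":-5.3,"dy":-3,"dz":0,"wx":0,"wy":0,"wz":0},{"dx":-5.3,"dy":-3,"dz":0,"wx":0,"wy":0,"wz":0},{"dx":-5.3,"dy":-3,"dz":0,"wx":0,"wy":0,"wz":0},{"dx":-5.3,"dy":-3,"dz":0,"wx":0,"wy":0,"wz":0},{"dx":-5.3,"dy":-3,"dz":0,"wx":0,"wy":0,"wz":0},{"dx":-5.3,"dy":-3,"dz":0,"wx":0,"wy":0,"wz":0},{"dx":-5.3,"dy":-3,"dz":0,"wx":0,"wy":0,"wz":0},{"dx":-5.3,"dy":-3,"dz":0,"wx":0,"wy":0,"wz":0},{"dx":0,"dy":0,"dz":0,"wx":0,"wy":0,"wz":-10}]' 1 100; python3 -m inch '[{"dx":0,"dy":0,"dz":0,"wx":0,"wy":0,"wz":-10},{"dx":0,"dy":0,"dz":0,"wx":0,"wy":0,"wz":0},{"dx":0,"dy":0,"dz":0,"wx":0,"wy":0,"wz":0}]'
python3 - <<'E'
from h import *
s=sense();M=R.from_quat(s["tool_rot"]).as_matrix();P=eyes.camera_params("wrist");save("wrist","pics/w2.png")
print(s["t"],s["force"],M.round(3),(M.T@(np.r_[.5867,.1166,.207]-s["tcp_pos"]))*100, proj(P,[[.5867,.1166,.167],[.5658,-.039,.044]]))
np.savez("w2.npz",**{k:P[k] for k in P})
E
```

```text
t: 1.4
tcp_pos: [0.5844, 0.1197, 0.3036]
tool_rot: [0.128, 0.992, -0.0, 0.001]
force: [-0.3, 0.2, -0.2]
finger_gap: 1.001
gripper_force: 0.0
t: 1.78
tcp_pos: [0.5813, 0.1241, 0.3038]
tool_rot: [0.041, 0.999, -0.0, -0.0]
force: [-0.5, -0.4, -0.0]
finger_gap: 1.002
gripper_force: 0.0
1.775 [-0.4717021  -0.41240132 -0.02796709] [[-0.997  0.083 -0.   ]
 [ 0.083  0.997 -0.   ]
 [ 0.    -0.    -1.   ]] [-0.6029365  -0.7025831   9.67599334] [[272.08490852 235.09731743]
 [124.56093578 180.84604405]]
```

View pics/w2.png

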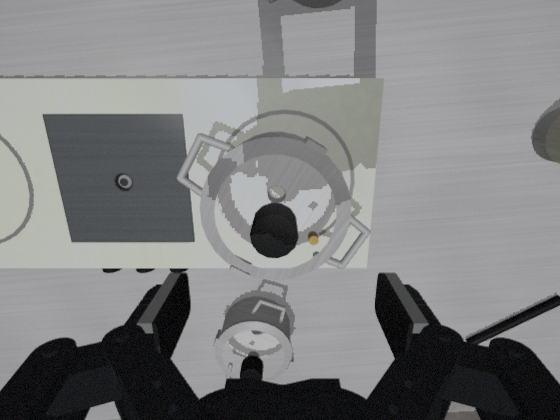

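The knob top is at about (274,234), predicted (272,235). The pin is at (124,182), predicted (125,181). Both agree, so I align, descend and grip.

```bash
python3 -m inch '[{"dx":-0.6,"dy":-0.7,"dz":2,"wx":0,"wy":0,"wz":0},{"dx":0,"dy":0,"dz":3,"wx":0,"wy":0,"wz":0},{"dx":0,"dy":0,"dz":3,"wx":0,"wy":0,"wz":0},{"dx":0,"dy":0,"dz":1.7,"wx":0,"wy":0,"wz":0},{"dx":0,"dy":0,"dz":0,"wx":0,"wy":0,"wz":0},{"dx":0,"dy":0,"dz":0,"wx":0,"wy":0,"wz":0}]'; python3 -m inch '[{"dx":0,"dy":0,"dz":0,"wx":0,"wy":0,"wz":0},{"dx":0,"dy":0,"dz":0,"wx":0,"wy":0,"wz":0},{"dx":0,"dy":0,"dz":0,"wx":0,"wy":0,"wz":0},{"dx":0,"dy":0,"dz":0,"wx":0,"wy":0,"wz":0},{"dx":0,"dy":0,"dz":0,"wx":0,"wy":0,"wz":0},{"dx":0,"dy":0,"dz":0,"wx":0,"wy":0,"wz":0},{"dx":0,"dy":0,"dz":0,"wx":0,"wy":0,"wz":0},{"dx":0,"dy":0,"dz":0,"wx":0,"wy":0,"wz":0}]' 0 60
python3 - <<'E'
from h import *
s=sense();M=R.from_quat(s["tool_rot"]).as_matrix()
print(s["t"],s["force"],s["ft_torque"],s["tcp_pos"],M.round(3),(M.T@(np.r_[.5662,-.0394,0]-s["tcp_pos"]))*100)
E
```

```text
t: 2.58
tcp_pos: [0.5876, 0.1166, 0.2079]
tool_rot: [0.04, 0.999, 0.0, 0.001]
force: [-0.1, 0.6, 0.3]
finger_gap: 1.002
gripper_force: 0.0
t: 3.58
tcp_pos: [0.5872, 0.117, 0.2076]
tool_rot: [0.04, 0.999, 0.0, 0.001]
force: [-0.1, 4.3, 5.1]
finger_gap: 0.378
gripper_force: 59.3
3.575 [-0.13376543  4.27660464  5.14225217] [ 0.31457018  0.10323818 -0.04321373] [0.58720557 0.11696837 0.20755764] [[-0.997  0.081  0.001]
 [ 0.081  0.997  0.001]
 [-0.001  0.001 -1.   ]] [  0.8549878  -15.77221673  20.74200875]
```

```bash
python3 -m inch '[{"dx":0.08,"dy":-1.0,"dz":0,"wx":0,"wy":0,"wz":0},{"dx":0.08,"dy":-1.5,"dz":0,"wx":0,"wy":0,"wz":0},{"dx":0.08,"dy":-1.5,"dz":0,"wx":0,"wy":0,"wz":0},{"dx":0.08,"dy":-1.5,"dz":0,"wx":0,"wy":0,"wz":0},{"dx":0.08,"dy":-1.5,"dz":0,"wx":0,"wy":0,"wz":0},{"dx":0.08,"dy":-1.5,"dz":0,"wx":0,"wy":0,"wz":0},{"dx":0.08,"dy":-1.5,"dz":0,"wx":0,"wy":0,"wz":0},{"dx":0.08,"dy":-1.5,"dz":0,"wx":0,"wy":0,"wz":0},{"dx":0.08,"dy":-1.5,"dz":0,"wx":0,"wy":0,"wz":0},{"dx":0,"dy":0,"dz":0,"wx":0,"wy":0,"wz":0}]'
python3 - <<'E'
from h import *
s=sense();M=R.from_quat(s["tool_rot"]).as_matrix()
print(s["t"],s["ft_torque"],M.round(3),(M.T@(np.r_[.5662,-.0394,0]-s["tcp_pos"]))*100)
P=eyes.camera_params("wrist");save("wrist","pics/w3.png")
print(proj(P,[np.r_[s["tcp_pos"][:2],.167],np.r_[s["tcp_pos"][:2],.123]]))
E
```

```text
t: 4.82
tcp_pos: [0.5691, -0.0132, 0.207]
tool_rot: [0.041, 0.999, -0.0, -0.0]
force: [-1.3, -0.0, 4.6]
finger_gap: 0.384
gripper_force: 60.0
4.825 [ 0.17091703  0.13189722 -0.0445331 ] [[-0.997  0.082 -0.   ]
 [ 0.082  0.997 -0.   ]
 [ 0.    -0.    -1.   ]] [ 0.06788306 -2.63233979 20.70505037]
[[282.20080095 317.21738139]
 [282.28213792 264.33090039]]
```

View pics/w3.png

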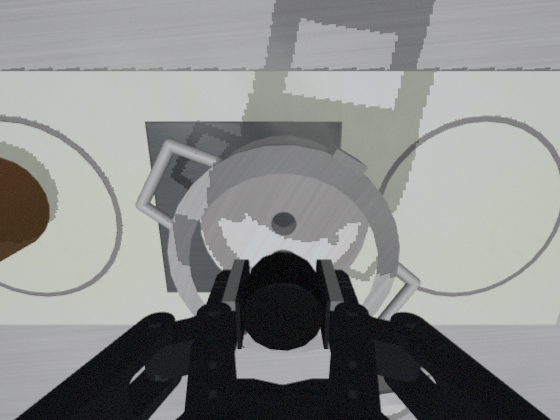

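```bash
python3 - <<'E'
from h import *
s=sense();P=eyes.camera_params("wrist");x,y=s["tcp_pos"][:2]
for z in(.139,.167): print(z,proj(P,[[x-.017,y+.0014,z],[x-.012,y,z]]).round(1).tolist())
for z in(.105,.115,.120,.123):
  print(z,proj(P,[[x-.063,y-.005,z],[x,y+.063,z],[x,y-.063,z]]).round(1).tolist())
im=cv2.imread("pics/w3.png"); print(im[215:260:2,284].mean(1).round(), im[110:185:2,275].mean(1).round())
cv2.imwrite("pics/crop3.png",cv2.resize(im[110:340,150:430],None,fx=2.6,fy=2.6,interpolation=cv2.INTER_CUBIC))
E
```

```text
0.139 [[282.3, 248.3], [280.2, 258.1]]
0.167 [[282.2, 280.0], [279.7, 291.4]]
0.105 [[262.9, 140.7], [391.2, 241.3], [175.5, 257.2]]
0.115 [[261.8, 143.3], [396.9, 248.9], [170.0, 265.5]]
0.12 [[261.1, 144.7], [400.0, 253.0], [167.0, 270.0]]
0.123 [[260.7, 145.5], [402.0, 255.6], [165.1, 272.8]]
[ 70.  71.  72.  66.  68.  69.  88.  97.  98.  98. 130. 145. 182. 193.
 196. 198. 199. 167.  83.  23.  15.   9.  12.] [151. 152. 150. 150. 149. 150.  96.  98.  91.  91.  87.  80.  82.  99.
 103. 101. 100.  88. 125. 127. 129. 129. 129. 133. 133. 131. 127. 131.
 135. 134. 133. 132. 144. 149. 149. 145. 144. 145.]
```

View pics/crop3.png

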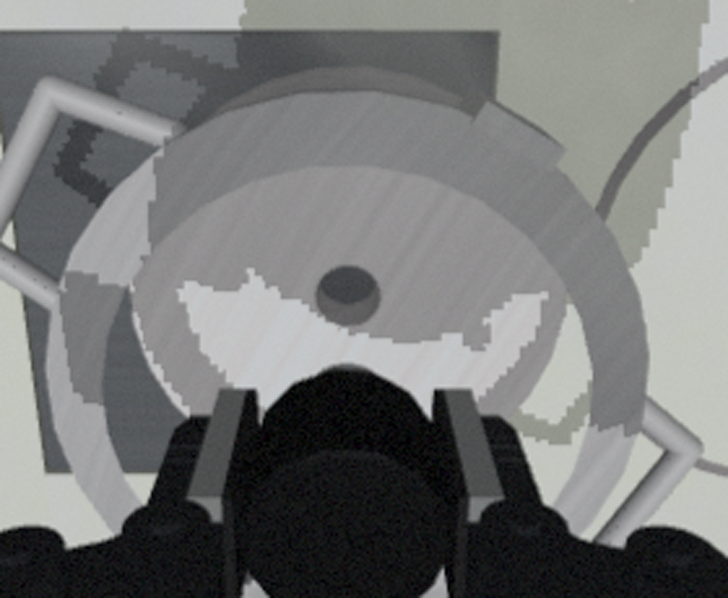

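The pot followed the gripper. The knob's front edge is 2–3 px from where it would be if centred, so it sits about 1 mm off in x. I now move onto the pin with a fine approach.

```bash
python3 -m inch '[{"dx":0.08,"dy":-1.0,"dz":0,"wx":0,"wy":0,"wz":0},{"dx":0,"dy":-0.8,"dz":0,"wx":0,"wy":0,"wz":0},{"dx":0,"dy":-0.5,"dz":0,"wx":0,"wy":0,"wz":0},{"dx":0,"dy":-0.3,"dz":0,"wx":0,"wy":0,"wz":0},{"dx":0,"dy":0,"dz":0,"wx":0,"wy":0,"wz":0},{"dx":0,"dy":0,"dz":0,"wx":0,"wy":0,"wz":0}]'
python3 - <<'E'
from h import *
s=sense();M=R.from_quat(s["tool_rot"]).as_matrix()
print(s["t"],s["tcp_pos"],s["force"],s["ft_torque"],(M.T@(np.r_[.566,-.0393,0]-s["tcp_pos"]))*100)
E
```

```text
t: 5.62
tcp_pos: [0.5659, -0.0387, 0.2065]
tool_rot: [0.04, 0.999, -0.001, -0.001]
force: [-0.7, 0.8, -2.7]
finger_gap: 0.377
gripper_force: 59.7
5.625 [ 0.56593513 -0.03873723  0.20650284] [-0.68532037  0.76205869 -2.69550267] [-0.10768948  0.04326608 -0.04439479] [-0.03848263 -0.03375166 20.65029835]
```

The vertical force reversed, so the pot now hangs a little from the gripper, probably over the pin. I press gently and watch the height.

```bash
python3 -m inch '[{"dx":0,"dy":-0.03,"dz":0.15,"wx":0,"wy":0,"wz":0},{"dx":0,"dy":0,"dz":0.15,"wx":0,"wy":0,"wz":0},{"dx":0,"dy":0,"dz":0.15,"wx":0,"wy":0,"wz":0},{"dx":0,"dy":0,"dz":0,"wx":0,"wy":0,"wz":0}]'
```

```text
t: 6.12
tcp_pos: [0.566, -0.0387, 0.2025]
tool_rot: [0.04, 0.999, -0.0, -0.0]
force: [-2.9, 0.5, 1.5]
finger_gap: 0.382
gripper_force: 60.0
```

It sank 4 mm with little force, so the socket is over the pin. I raise the grip and keep pressing.

```bash
python3 -m inch '[{"dx":0,"dy":0,"dz":0.15,"wx":0,"wy":0,"wz":0},{"dx":0,"dy":0,"dz":0.15,"wx":0,"wy":0,"wz":0},{"dx":0,"dy":0,"dz":0.15,"wx":0,"wy":0,"wz":0},{"dx":0,"dy":0,"dz":0.15,"wx":0,"wy":0,"wz":0},{"dx":0,"dy":0,"dz":0,"wx":0,"wy":0,"wz":0},{"dx":0,"dy":0,"dz":0,"wx":0,"wy":0,"wz":0}]' - 90
```

```text
t: 6.88
tcp_pos: [0.566, -0.0386, 0.1969]
tool_rot: [0.04, 0.999, -0.0, -0.0]
force: [-4.0, 1.7, 5.3]
finger_gap: 0.371
gripper_force: 89.6
```

```bash
python3 -m inch '[{"dx":0.05,"dy":0,"dz":0.15,"wx":0,"wy":0,"wz":0},{"dx":0,"dy":0,"dz":0.1,"wx":0,"wy":0,"wz":0},{"dx":0,"dy":0,"dz":0,"wx":0,"wy":0,"wz":0},{"dx":0,"dy":0,"dz":0,"wx":0,"wy":0,"wz":0},{"dx":0,"dy":0,"dz":0,"wx":0,"wy":0,"wz":0}]'
```

```text
t: 7.5
tcp_pos: [0.5659, -0.0386, 0.195]
tool_rot: [0.04, 0.999, -0.0, 0.0]
force: [-4.9, 1.6, 9.5]
finger_gap: 0.373
gripper_force: 90.1
```

```bash
python3 -m inch '[{"dx":0,"dy":0,"dz":0.1,"wx":0,"wy":0,"wz":0},{"dx":0,"dy":0,"dz":0.1,"wx":0,"wy":0,"wz":0},{"dx":0,"dy":0,"dz":0,"wx":0,"wy":0,"wz":0},{"dx":0,"dy":0,"dz":0,"wx":0,"wy":0,"wz":0},{"dx":0,"dy":0,"dz":0,"wx":0,"wy":0,"wz":0},{"dx":0,"dy":0,"dz":0,"wx":0,"wy":0,"wz":0}]'
python3 - <<'E'
from h import *
s=sense();P=eyes.camera_params("wrist");x,y,z=s["tcp_pos"];save("wrist","pics/w4.png");im=cv2.imread("pics/w4.png")
print(z,s["force"],proj(P,[[x-.017,y+.0014,z-.0686]]),proj(P,[[x-.017,y+.0014,z-.0406]]))
E
```

```text
t: 8.25
tcp_pos: [0.5659, -0.0385, 0.1949]
tool_rot: [0.04, 0.999, -0.0, 0.001]
force: [-8.4, 1.7, 21.6]
finger_gap: 0.375
gripper_force: 91.4
0.19487526997177723 [-8.36959163  1.69717143 21.62422809] [[282.33585479 247.61326175]] [[282.26647987 279.21786298]]
```

View pics/w4.png

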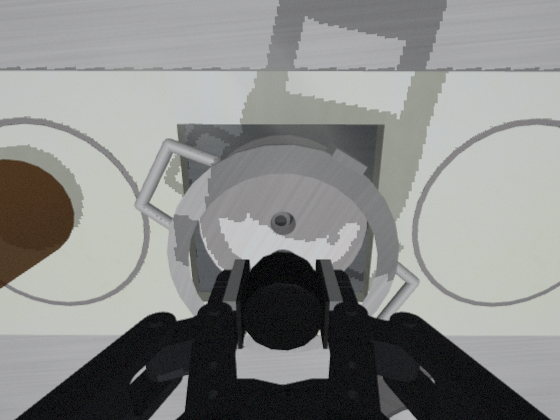

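The pot sits centred in the well with the plate sunk below the deck. The knob's front edge is still at about (283,250), so it hasn't slipped. The force jumped from 9.5 to 21.6 N with only 0.1 mm of travel, so the plate is on its stop. I hand in the job.

```bash
python3 -c "
from station import workorder; print(workorder.sign_off())"
```

```text
the job is handed in; nothing more can be done
None
```

I slid the pot onto the locating pin, pressed the hot plate down to its stop, and handed the job in at about 8.3 s with the knob still gripped and about 22 N of downward push; no verdict came back.

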